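Unload a warmed paste vial with the ejector pedal and rack it

TASK

Stop the warming block by pressing its push button right down and letting it go. Then press down the pedal in front of the vial that has the round window in its cap, so that this vial rises out of its well, and move it to the rack's only empty hole, the one with the steel ring round it, upright and fully home. Leave the other vial sunk in the block, and do not disturb the stored vials or the other things on the mat.

Things in the scene. Friction and masses are not known exactly. Their poses are not given: they have to be found in the camera images.
- warmer: fixed aluminium warming block on a dark base, 90 (x) x 172 (y) x 80 mm high, top face at 80 mm; origin under its centre on the mat, pedals on its -x side. Two round wells of 29 mm diameter, 60 mm deep (floor 20 mm above the mat), go down from the top at (5, -47) and (5, 21) mm; the stop button stands on its top at (5, 68) mm
- well_0 (a point): centre of the mouth of well 0, in the top face of the warming block
- pedal_0 (a joint): ejector lever of well 0: 0 = at rest, pad up; 0.70 rad = pad fully down, which lifts the vial in that well by about 31 mm. It takes about 3 N and stays where it is left
- pedal_0_pad (a point): top centre of the pad (34 x 40 mm, bare metal with dark ribs) of lever 0, which juts out in front (-x side) of the block. At rest it is 93 mm in front of the block's origin line, 66 mm above the mat; it goes down 41 mm (to about 25 mm) on an arc of 62 mm radius about a level pivot 40 mm in front of the block's origin, 31 mm above the mat
- well_1 (a point): centre of the mouth of well 1, in the top face of the warming block
- pedal_1 (a joint): ejector lever of well 1: 0 = at rest, pad up; 0.70 rad = pad fully down, which lifts the vial in that well by about 31 mm. It takes about 3 N and stays where it is left
- pedal_1_pad (a point): top centre of the pad (34 x 40 mm, bare metal with dark ribs) of lever 1, which juts out in front (-x side) of the block. At rest it is 93 mm in front of the block's origin line, 66 mm above the mat; it goes down 41 mm (to about 25 mm) on an arc of 62 mm radius about a level pivot 40 mm in front of the block's origin, 31 mm above the mat
- stop_button (a joint): spring push button on the block: 0 = out, 0.006 m = fully down (5 N); springs back
- stop_button_top (a point): centre of the top of the button (24 mm across, grey, in a black housing); pressed straight down
- vial_open: upright vial, 60 mm tall, glass body 26 mm in diameter, tapering to 19 mm over the lowest 6 mm, knurled aluminium cap 27 mm in diameter over the top 20 mm; 60 g; origin at the centre of its foot, z towards the cap. Its cap has a round dark window (17 mm) in the middle. It starts in one of the wells, sunk with its cap flush with the top face
- vial_closed: upright vial, 60 mm tall, glass body 26 mm in diameter, tapering to 19 mm over the lowest 6 mm, knurled aluminium cap 27 mm in diameter over the top 20 mm; 60 g; origin at the centre of its foot, z towards the cap. Plain closed cap. It starts sunk in the other well
- rack: fixed white rack, 104 (x) x 156 (y) x 45 mm high, 2 x 3 round holes of 29.5 mm diameter, 34 mm deep, at x = -26, 26 and y = -52, 0, 52 mm; origin under its centre on the mat. A seated vial's foot is 11 mm and its top 71 mm above the mat, 26 mm above the rack
- collar: fixed flat steel ring, 41 mm outside, 35 mm inside, 3 mm thick, round the mouth of the rack's only empty hole; origin at the centre of its underside, on the rack's top (45 mm above the mat)
- stored_0: vial of the same size with a plain closed cap, standing in a hole of the rack
- stored_1: vial of the same size with a plain closed cap, standing in a hole of the rack
- stored_2: vial of the same size with a plain closed cap, standing in a hole of the rack
- stored_3: vial of the same size with a plain closed cap, standing in a hole of the rack
- stored_4: vial of the same size with a plain closed cap, standing in a hole of the rack
- flux_bottle: white bottle with a long red nozzle, 48 mm across, 132 mm tall, standing between block and rack; origin under its centre
- tip_cleaner: round brown tip cleaner pot, 76 mm across, 64 mm tall, standing between block and rack; origin under its centre
- reel_red: reel of solder with red flanges, 75 x 66 x 45 mm tall, standing between block and rack; origin under its centre
- tweezers: tweezers lying on the mat, 131 x 15 x 10 mm
- side_cutter: cutters with orange handles lying on the mat, 154 x 52 x 13 mm

How it is judged:
On the way, in this order (a step that is already met when the one before it is completed fails the run):
1. the stop button is pressed fully down (5 mm or more of its 6 mm) (value of joint stop_button above 0.005 m), for 0.05 s.
2. the button is let go, and the vial with the window is raised in its well by its pedal (23 mm or more), not held by the fingers (value of joint stop_button below 0.0015 m and height (world z) of vial_open above 0.043 m and contact force between the fingers and vial_open below 0.3 N and ((value of joint pedal_0 above 0.45 rad and horizontal distance between vial_open and well_0 below 0.012 m) or (value of joint pedal_1 above 0.45 rad and horizontal distance between vial_open and well_1 below 0.012 m))), for 0.2 s.
At the end, for the whole second after the job is handed in: The vial with the window stands in the ringed hole of the rack: its axis within 6 mm of the ring's centre, its foot no more than 4 mm above the bottom of the hole, upright within 0.12 rad, at rest and released; the closed vial is still sunk in its well (raised less than 6 mm); the button is out (horizontal distance between vial_open and collar below 0.006 m and height (world z) of vial_open below 0.015 m and angle between vial_open's own z axis and vertical below 0.12 rad and linear speed of vial_open below 0.02 m/s and contact force between the fingers and vial_open below 0.3 N and height (world z) of vial_closed below 0.026 m and value of joint stop_button below 0.0015 m); the robot touches nothing.
It fails at once if the vial with the closed cap in the block is raised more than 15 mm or taken out (height (world z) of vial_closed above 0.035 m).
It fails at once if the vial with the window in its cap is tipped over (more than about 40 degrees) (angle between vial_open's own z axis and vertical above 0.7 rad).
It fails at once if a vial stored in the rack is shifted more than 12 mm (distance of any of stored_0, stored_1, stored_2, stored_3, stored_4 from where it was at the start of the episode above 0.012 m).
It fails at once if the bottle, the pot or the reel is shifted more than 30 mm, or the tweezers or the cutters more than 40 mm (distance of any of flux_bottle, tip_cleaner, reel_red from where it was at the start of the episode above 0.03 m or distance of any of tweezers, side_cutter from where it was at the start of the episode above 0.04 m).
It fails at once if the bottle is knocked over (angle between flux_bottle's own z axis and vertical above 0.6 rad).
It also fails if it takes over 69 s, if anything falls off the work surface, if the arm or the gripper's body presses on something with over 40 N, if the wrist force passes 120 N, or if a joint passes its speed limit or range.

ROBOT

A 7-joint arm with a two-finger parallel gripper is mounted at the origin on a cart in front of the work surface, level with it; the furniture and walls round the work are solid. World frame = base frame: x ahead of the robot, y to its left, z up, the work surface at z = 0. Lengths are in m, angles in rad, forces in N, time in s.
With the tool pointing down it reaches from about 0.4 to 0.875 m from the base axis. Payload 6.5 kg.
Tool frame: the origin (TCP) lies midway between the tips of the shut fingers; the grasp point (between the pads) lies 19 mm behind it (robot.tcp_to_grasp is the z of the grasp point in the tool frame, in m); z points along the fingers, y is the line along which they close (so a half turn about z gives the same grasp; the last joint's range is limited). The gripper opens to 85 mm and grips with 20 to 120 N. Pads are 22 mm wide; open, the fingers measure 114 mm over their backs; the gripper's body (76 mm by 85 mm) begins 54 mm behind the grasp point. The pads swing forward as they close: fully open they stand 13 mm farther back than shut.
Start: joints at [-1.324, 0.536, -0.004, 1.538, 0.003, 1.067, -0.071], TCP at [0.2, 0.618, 0.231] pointing down, gripper open.
Joint ranges: [-2.7, 2.7], [-0.37, 2.16], [-1.27, 1.26], [0.24, 2.4], [-1.31, 4.45], [0.19, 1.91], [-2.76, 2.76]. Speed limits (rad/s): [2.39, 2.39, 3.14, 3.14, 3.14, 3.14, 3.14].

INTERFACE

Orientations are given as a rotation vector (axis times angle).
In Python, from plant import sensors, imaging, order, finder, robot gives the robot as it stands.
- The arm moves only by the tool play_rows, never from a script. Its arguments are lists of equal length, an entry for each row: "turn": the turn, a rotation vector about the tool's x, y, z in degrees, a list of three; "slide": the shift along the tool's x, y, z in mm, a list of three; "claw": the finger opening in mm, from 0 to 85.4. In form: {"turn": [[ax, ay, az], ...], "slide": [[x, y, z], ...], "claw": [claw, ...]}. A call has 1 to 20 rows; each row shifts and turns the commanded pose from where the row before left it, along the tool's axes as they then stand; what a row does not reach is not made up. A row lasts 1/10 s, in which the tool goes at most 50 mm and 8.59 degrees, less where a joint would pass 70% of its speed; a pose out of reach is approached as far as the arm can. A call is refused whole if a number of a shift passes 50 or a number of a turn 8.59, either way. A call with a gripper value outside its range is refused whole. The fingers move at their own pace and stop on an object; "force" is the grip in N (left out, the last holds). Time passes only in rows, so rows that do not move let the fingers close. It gives the time, the measured TCP pose, the force, the opening and the grip force at its end, in the units of the state.
- sensors.state(): the state, without advancing time (a new reading comes with each control period).
- imaging.read_camera(name): name is "scene" or "top" or "wrist"; returns a dict with "frame" (400x640x3 uint8, blue, green, red), "depth" (400x640 float32, m along the optical axis (not along the pixel's ray), 0 where there is no reading), "camera_matrix" (3x3 intrinsics, pixels), "camera_from_world" (4x4, takes a point from world to camera coordinates). Camera axes: x right, y down, z forward; pixel columns grow to the right and rows downward; lengths in m; the calibration is good to about 2 mm. A picture is of the moment at which its call begins.
- order.job_done(): hands the job in; it is judged then, once.
Trained networks look in the newest picture that a camera, given by its name, has taken for a name from the list of things; names that differ only in an ending like _2 or _b are one class to them, and where a whole thing is asked for, a point or a joint stands for the part that bears it (a point fixed in the world has none). Each returns a list of dicts, best first, with "conf" (0 to 1); they miss things now and then, are a little off and sometimes report something else, mostly with a low value. They report only what shows in the picture. A call takes as long as a camera call.
- finder.search_frame(camera, label): "location" ([x, y, z] in m, in the coordinates of the camera as it stood for that picture, good to about 4 mm: the middle of the surface that is visible of it).
The state is a dict: "clock": time; "joint_positions": joint angles; "joint_vel": joint speeds; "tau": joint torques, N m; "position": TCP position; "orientation": TCP orientation; "contact_force": force on the tool from outside, world axes, zero at the start; "wrist_torque": the same for the moment, N m; "width": finger opening in m; "finger_force": force on a finger pad.
Only numpy, scipy, OpenCV 4.12 (cv2) and the standard library are available. Lean on these libraries where they do the work, as an engineer would, in place of code of your own. Each camera call takes 0.05 s, during which the arm holds its last target. There are 200 camera calls.

## Working session

There is one attempt and no reset: what is moved stays moved. The work goes in short steps, Python scripts to look and compute and a tool call to move; the robot and the scene stay as the last step left them, time stands still between calls to the robot, and variables do not carry over. Pictures are saved under pics/ and viewed, at most 13 in all, crops included, and the job is handed in when it is done.

Besides the shell and the picture viewer there is one more tool, called after "Request:" as name(argument=value, ...), one argument or row to a line, values as JSON. play_rows: Moves the arm, as the interface text tells. Its arguments: {"type":"object","properties":{"turn":{"type":"array"},"slide":{"type":"array"},"claw":{"type":"array"},"force":{"type":"number"}},"required":["turn","slide","claw"]}

```bash
mkdir -p pics; cat > h.py <<'E'
import numpy as np, cv2
from plant import sensors, imaging, order, finder, robot
def cam(n): return imaging.read_camera(n)
def world(c,p):
    return (np.linalg.inv(c["camera_from_world"])@np.append(p,1))[:3]
def pix(c,u,v,z=None):
    """pixel -> world; on plane z if given, else by depth"""
    K=c["camera_matrix"];T=np.linalg.inv(c["camera_from_world"])
    r=np.linalg.inv(K)@[u,v,1]
    if z is None: return (T@np.append(r*c["depth"][int(round(v)),int(round(u))],1))[:3]
    d=T[:3,:3]@r;o=T[:3,3]
    return o+d*(z-o[2])/d[2]
def proj(c,p):
    q=c["camera_from_world"]@np.append(p,1);q=c["camera_matrix"]@q[:3];return q[:2]/q[2]
E
python3 - <<'E'
from h import *
np.set_printoptions(precision=4,suppress=True)
for n in("top","scene"):
    c=cam(n);cv2.imwrite(f"pics/{n}0.png",c["frame"])
    print(n)
    for l in("warmer","pedal_0_pad","stop_button_top","vial_open","vial_closed","rack","collar","flux_bottle","tip_cleaner","reel_red","tweezers","side_cutter"):
        for d in finder.search_frame(n,l)[:2]:
            w=world(c,d["location"]);print(l,round(d["conf"],2),w,proj(c,w).round())
print(sensors.state())
E
```

```text
top
warmer 0.6 [0.544  0.2141 0.0781] [244. 200.]
pedal_0_pad 0.77 [0.4788 0.1589 0.067 ] [264. 223.]
pedal_0_pad 0.64 [0.5513 0.2833 0.104 ] [218. 197.]
stop_button_top 0.37 [0.5541 0.282  0.1062] [218. 196.]
vial_open 0.44 [0.5734 0.1751 0.0772] [258. 190.]
rack 0.87 [ 0.5206 -0.2171  0.044 ] [396. 206.]
rack 0.49 [ 0.5406 -0.2337  0.0714] [403. 198.]
collar 0.42 [ 0.532  -0.2763  0.0469] [416. 202.]
flux_bottle 0.61 [0.6424 0.0062 0.0781] [317. 164.]
tip_cleaner 0.61 [0.4309 0.001  0.0471] [321. 239.]
reel_red 0.92 [ 0.5376 -0.0057  0.0433] [322. 202.]
side_cutter 0.78 [0.7288 0.1131 0.0092] [281. 141.]
scene
warmer 0.71 [0.531  0.1926 0.072 ] [259. 176.]
warmer 0.65 [ 0.4891 -0.248   0.0369] [402. 262.]
stop_button_top 0.51 [0.5518 0.2781 0.1011] [241. 154.]
vial_open 0.57 [0.5738 0.1716 0.077 ] [276. 170.]
rack 0.57 [ 0.488  -0.2463  0.0397] [401. 261.]
rack 0.39 [0.7229 0.1202 0.0111] [323. 175.]
collar 0.4 [ 0.5317 -0.2855  0.0493] [428. 254.]
flux_bottle 0.66 [ 0.6352 -0.0102  0.0563] [344. 189.]
tip_cleaner 0.91 [ 0.4193 -0.0084  0.0418] [291. 234.]
reel_red 0.66 [ 0.5279 -0.0176  0.0331] [322. 216.]
reel_red 0.2 [0.5493 0.277  0.101 ] [240. 155.]
tweezers 0.94 [ 0.3687 -0.2117  0.0027] [355. 302.]
side_cutter 0.72 [0.7235 0.1171 0.0103] [324. 176.]
{'clock': 1.3, 'joint_positions': array([-1.3242,  0.5364, -0.0044,  1.5379,  0.0026,  1.0673, -0.0712]), 'joint_vel': array([-0.0004, -0.001 ,  0.0002, -0.0017, -0.0002,  0.0023, -0.0001]), 'tau': array([ -0.001 , -58.3317,   1.0474, -25.9439,   0.0124,   0.0017,
         0.    ]), 'position': array([0.2   , 0.6184, 0.2313]), 'orientation': array([0.4893, 3.1032, 0.    ]), 'contact_force': array([ 0.4765, -0.4479, -0.8938]), 'wrist_torque': array([-0.002 , -0.0122, -0.0081]), 'finger_force': 0.0, 'width': 0.085284021818584}
```

```bash
python3 - <<'E'
import cv2,numpy as np
t=cv2.imread("pics/top0.png")
a=cv2.resize(t[130:260,195:295],None,fx=4,fy=4,interpolation=cv2.INTER_CUBIC)
b=cv2.resize(t[130:260,350:450],None,fx=4,fy=4,interpolation=cv2.INTER_CUBIC)
cv2.imwrite("pics/c0.png",np.hstack([a,b]))
E
```

```text
(no output)
```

View pics/c0.png

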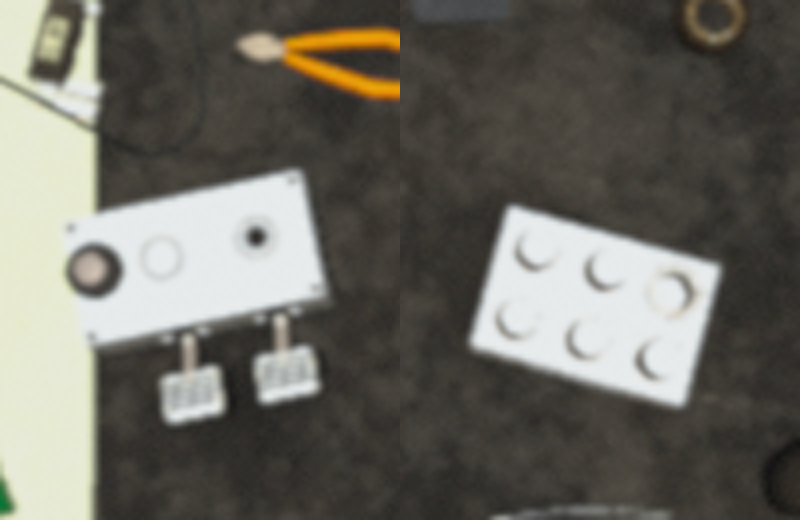

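View pics/scene0.png

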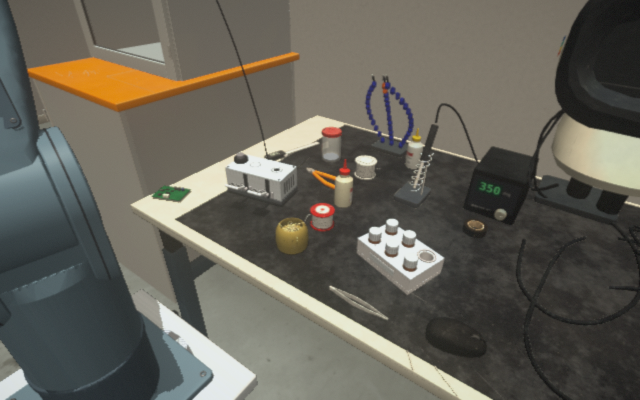

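```bash
cat >> h.py <<'E'
def fit2(m,w):
    m=np.array(m,float);w=np.array(w)[:,:2];mc=m-m.mean(0);wc=w-w.mean(0)
    a=np.arctan2((mc[:,0]*wc[:,1]-mc[:,1]*wc[:,0]).sum(),(mc*wc).sum())
    R=np.array([[np.cos(a),-np.sin(a)],[np.sin(a),np.cos(a)]]);t=w.mean(0)-R@m.mean(0)
    return a,R,t,np.linalg.norm(m@R.T+t-w,axis=1)
E
python3 - <<'E'
from h import *
np.set_printoptions(precision=4,suppress=True)
c=cam("top")
def P(x,y,z,o): return pix(c,x/4+o[0]-.375,y/4+o[1]-.375,z)
o=(195,130)
m=[(.005,.068),(.005,.021),(.005,-.047),(-.093,.021),(-.093,-.047),(.045,.086),(.045,-.086),(-.045,-.086),(-.045,.086)]
w=[P(94,269,.1,o),P(161,258,.08,o),P(256,237,.08,o),P(193,393,.066,o),P(287,374,.066,o),P(66,223,.08,o),P(301,170,.08,o),P(326,300,.08,o),P(93,347,.08,o)]
a,R,t,e=fit2(m,w);print("warmer",a,t,e)
for n,q in zip("button closed open pad1 pad0".split(),m): print(n,R@q+t)
o=(250,130)
m=[(.026,-.052),(.026,0),(.026,.052),(-.026,-.052),(-.026,0),(-.026,.052),(.052,.078),(.052,-.078),(-.052,-.078),(-.052,.078)]
w=[P(670,294,.045,o),P(606,268,.071,o),P(537,246,.071,o),P(658,357,.071,o),P(590,337,.071,o),P(519,316,.071,o),P(510,206,.045,o),P(721,265,.045,o),P(686,408,.045,o),P(471,346,.045,o)]
a,R,t,e=fit2(m,w);print("rack",a,t,e); print("hole",R@m[0]+t)
st=sensors.state()
from scipy.spatial.transform import Rotation as Ro
print(Ro.from_rotvec(st["orientation"]).as_matrix(), {k:getattr(robot,k) for k in dir(robot) if k[0]!="_"})
E
```

```text
warmer 0.18923801262398784 [0.5607 0.216 ] [0.0012 0.0023 0.0021 0.0018 0.0013 0.0018 0.0014 0.0036 0.0044]
button [0.5528 0.2837]
closed [0.5617 0.2375]
open [0.5745 0.1707]
pad1 [0.4654 0.2191]
pad0 [0.4782 0.1523]
rack -0.30598487104039085 [ 0.5203 -0.2241] [0.0029 0.0025 0.0011 0.0027 0.0003 0.0007 0.0017 0.0032 0.0042 0.0009]
hole [ 0.5294 -0.2815]
[[-0.9515  0.3077  0.    ]
 [ 0.3077  0.9515  0.    ]
 [-0.      0.     -1.    ]] {'PlanningError': <class 'plant.PlanningError'>, 'tcp_to_grasp': -0.0187}
```

Request:
play_rows(
  turn=[
    [0, 0, 7.5],
    [0, 0, 7.5],
    [0, 0, 7.5],
    [0, 0, 7.5],
    [0, 0, 7.5],
    [0, 0, 7.5],
    [0, 0, 0],
    [0, 0, 0],
    [0, 0, 0],
    [0, 0, 0],
    [0, 0, 0],
    [0, 0, 0],
    [0, 0, 0],
    [0, 0, 0],
    [0, 0, 0],
    [0, 0, 0],
    [0, 0, 0],
    [0, 0, 0],
  ],
  slide=[
    [0, 0, 0],
    [0, 0, 0],
    [0, 0, 0],
    [0, 0, 0],
    [0, 0, 0],
    [0, 0, 0],
    [-43, 11.5, -2],
    [-43, 11.5, -2],
    [-43, 11.5, -2],
    [-43, 11.5, -2],
    [-43, 11.5, -2],
    [-43, 11.5, -2],
    [-43, 11.5, -2],
    [-43, 11.5, -2],
    [-43, 11.5, -2],
    [-43, 11.5, -2],
    [-43, 11.5, -2],
    [-43, 11.5, -2],
  ],
  claw=[0, 0, 0, 0, 0, 0, 0, 0, 0, 0, 0, 0, 0, 0, 0, 0, 0, 0],
)

```text
clock: 3.15
position: [0.5588, 0.2205, 0.2556]
orientation: [1.639, 2.68, 0.001]
contact_force: [0.3, 0.4, -0.2]
width: -0.0002
finger_force: 0.0
```

```bash
cat >> h.py <<'E'
from scipy.spatial.transform import Rotation as Ro
def go(p):
    s=sensors.state();R=Ro.from_rotvec(s["orientation"]).as_matrix()
    return (R.T@(np.array(p)-s["position"])*1000).round(1)
E
python3 - <<'E'
from h import *
np.set_printoptions(precision=4,suppress=True)
s=sensors.state();print(s["position"],Ro.from_rotvec(s["orientation"]).as_matrix(),s["joint_positions"],s["clock"])
c=cam("wrist");cv2.imwrite("pics/w1.png",c["frame"])
for l in("stop_button_top","vial_open","vial_closed","pedal_0_pad"):
    for d in finder.search_frame("wrist",l)[:3]:
        w=world(c,d["location"]);print(l,round(d["conf"],2),w,proj(c,w).round())
E
```

```text
[0.5588 0.2205 0.2556] [[-0.4555  0.8903  0.0003]
 [ 0.8903  0.4555  0.0004]
 [ 0.0002  0.0005 -1.    ]] [-0.6883  0.438   0.3227  1.6656 -0.1548  1.0626  0.1544] 3.15
stop_button_top 0.82 [0.5541 0.2834 0.0962] [343. 112.]
stop_button_top 0.37 [0.5793 0.1721 0.0781] [311. 221.]
vial_open 0.82 [0.5805 0.1698 0.0778] [311. 223.]
vial_closed 0.83 [0.5649 0.2394 0.0765] [329. 157.]
pedal_0_pad 0.6 [0.4824 0.1577 0.0651] [221. 188.]
```

View pics/w1.png

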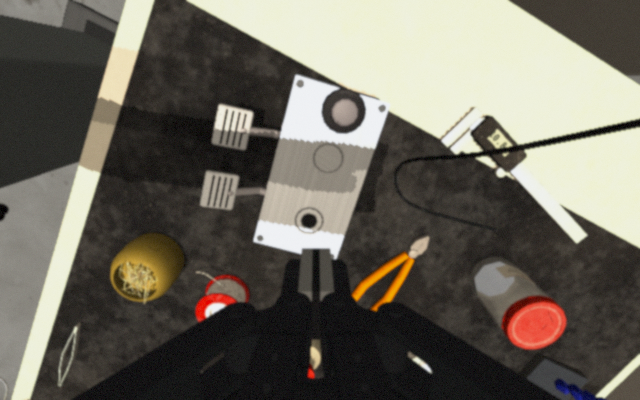

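```bash
python3 - <<'E'
from h import *
np.set_printoptions(precision=4,suppress=True)
c=cam("wrist")
m=[(.005,.068),(.005,.021),(.005,-.047),(-.093,.021),(-.093,-.047),(.045,.086),(-.045,.086),(-.045,-.086)]
uv=[(344,110),(328,157),(309,219),(233,127),(219.5,190),(388,105),(298,74),(255,239)]
z=[.097,.08,.08,.066,.066,.08,.08,.08]
print([pix(c,u,v)[2].round(4) for u,v in uv[:5]], [pix(c,344+i,110+j)[2].round(4) for i in(-5,0,5) for j in (-5,0,5)])
w=[pix(c,u,v,k) for (u,v),k in zip(uv,z)]
a,R,t,e=fit2(m,w);print("warmer",a,t,e)
for n,q in zip("button closed open pad1 pad0".split(),m): print(n,R@q+t)
b=R@m[0]+t
print("to button", go([*b,.11]), "pad0 pre",go([*(R@[-.094,-.047]+t),.08]),"pad0 end",go([*(R@[-.1,-.047]+t),.024]))
E
```

```text
[np.float64(0.1002), np.float64(0.0779), np.float64(0.0775), np.float64(0.0643), np.float64(0.0644)] [np.float64(0.0995), np.float64(0.0994), np.float64(0.1005), np.float64(0.1008), np.float64(0.1002), np.float64(0.1), np.float64(0.1), np.float64(0.0989), np.float64(0.1009)]
warmer 0.18761964217869312 [0.5616 0.2202] [0.0013 0.0009 0.0014 0.0012 0.0012 0.0043 0.002  0.0031]
button [0.5538 0.2879]
closed [0.5626 0.2418]
open [0.5753 0.175 ]
pad1 [0.4663 0.2235]
pad0 [0.479  0.1567]
to button [ 58.8  26.8 145.2] pad0 pre [ -23.6 -100.6  175.1] pad0 end [ -21.9 -106.4  231.1]
```

Request:
play_rows(
  turn=[
    [0, 0, 0],
    [0, 0, 0],
    [0, 0, 0],
    [0, 0, 0],
    [0, 0, 0],
    [0, 0, 0],
    [0, 0, 0],
    [0, 0, 0],
    [0, 0, 0],
    [0, 0, 0],
  ],
  slide=[
    [28.5, 13, 25],
    [28.5, 13, 25],
    [0, 0, 40],
    [0, 0, 40],
    [0, 0, 13],
    [0, 0, 4],
    [0, 0, 4],
    [0, 0, 3],
    [0, 0, 3],
    [0, 0, 0],
  ],
  claw=[0, 0, 0, 0, 0, 0, 0, 0, 0, 0],
)

```text
clock: 4.45
position: [0.5561, 0.2851, 0.0995]
orientation: [1.639, 2.679, 0.004]
contact_force: [1.1, 1.8, 2.1]
width: -0.0001
finger_force: 1.4
```

Request:
play_rows(
  turn=[
    [0, 0, 0],
    [0, 0, 0],
    [0, 0, 0],
    [0, 0, 0],
  ],
  slide=[
    [0, 0, 2],
    [0, 0, 2],
    [0, 0, 1],
    [0, 0, 0],
  ],
  claw=[0, 0, 0, 0],
)

```text
clock: 4.85
position: [0.5562, 0.2851, 0.0959]
orientation: [1.639, 2.679, 0.004]
contact_force: [-3.3, -1.5, 18.9]
width: 0.0
finger_force: 9.7
```

Request:
play_rows(
  turn=[
    [0, 0, 0],
    [0, 0, 0],
  ],
  slide=[
    [0, 0, 1],
    [0, 0, 0],
  ],
  claw=[0, 0],
)

```text
clock: 5.05
position: [0.5563, 0.2851, 0.0958]
orientation: [1.64, 2.679, 0.005]
contact_force: [-6.2, -2.9, 27.1]
width: 0.0001
finger_force: 13.3
```

```bash
python3 - <<'E'
from h import *
np.set_printoptions(precision=4,suppress=True)
s=sensors.state();print(s["position"],s["contact_force"])
c=cam("scene");cv2.imwrite("pics/s2.png",cv2.resize(c["frame"][120:220,200:320],None,fx=5,fy=5,interpolation=cv2.INTER_CUBIC))
E
```

```text
[0.5563 0.2851 0.0958] [-6.1893 -2.9023 27.1478]
```

View pics/s2.png

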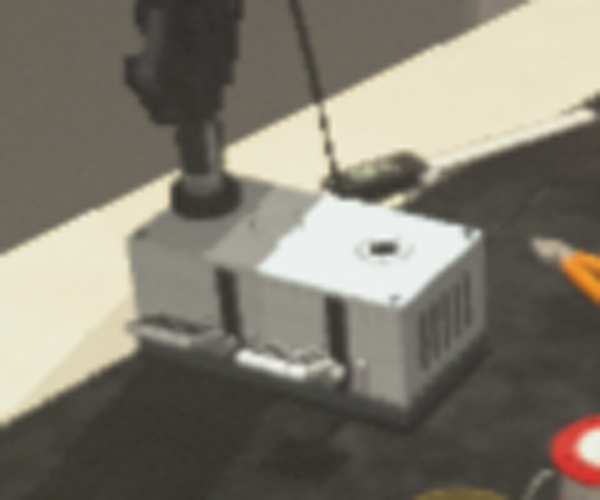

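Request:
play_rows(
  turn=[
    [0, 0, 0],
    [0, 0, 0],
    [0, 0, 0],
  ],
  slide=[
    [0, 0, -20],
    [0, 0, -30],
    [0, 0, 0],
  ],
  claw=[0, 0, 0],
)

```text
clock: 5.4
position: [0.5571, 0.2851, 0.1458]
orientation: [1.639, 2.677, 0.008]
contact_force: [-0.3, 0.5, 0.6]
width: -0.0002
finger_force: 0.0
```

```bash
python3 - <<'E'
from h import *
np.set_printoptions(precision=4,suppress=True)
a=.188;R=np.array([[np.cos(a),-np.sin(a)],[np.sin(a),np.cos(a)]])
p=np.array([.4786,.155])
print(sensors.state()["position"])
q=go([*p,.075]);print(q, go([*(p+R@[-.007,0]),.025])-q)
E
```

```text
[0.5571 0.2851 0.1458]
[ -80.2 -129.5   70.1] [ 1.9 -7.  49.9]
```

Request:
play_rows(
  turn=[
    [0, 0, 0],
    [0, 0, 0],
    [0, 0, 0],
    [0, 0, 0],
    [0, 0, 0],
    [0, 0, 0],
    [0, 0, 0],
    [0, 0, 0],
    [0, 0, 0],
    [0, 0, 0],
    [0, 0, 0],
    [0, 0, 0],
    [0, 0, 0],
    [0, 0, 0],
  ],
  slide=[
    [-20, -32.5, 0],
    [-20, -32.5, 0],
    [-20, -32.5, 0],
    [-20, -32, 0],
    [0, 0, 30],
    [0, 0, 30],
    [0, 0, 10],
    [0.3, -1, 6],
    [0.3, -1, 6],
    [0.3, -1, 6],
    [0.3, -1, 6],
    [0.3, -1, 6],
    [0.3, -1, 6],
    [0, 0, 0],
  ],
  claw=[0, 0, 0, 0, 0, 0, 0, 0, 0, 0, 0, 0, 0, 0],
)

```text
clock: 6.8
position: [0.4698, 0.1531, 0.0357]
orientation: [-1.639, -2.68, 0.0]
contact_force: [-0.1, 0.3, -0.2]
width: 0.0002
finger_force: 0.0
```

```bash
python3 - <<'E'
from h import *
np.set_printoptions(precision=4,suppress=True)
c=cam("scene");cv2.imwrite("pics/s3.png",cv2.resize(c["frame"][120:220,200:320],None,fx=5,fy=5,interpolation=cv2.INTER_CUBIC))
E
```

```text
(no output)
```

View pics/s3.png

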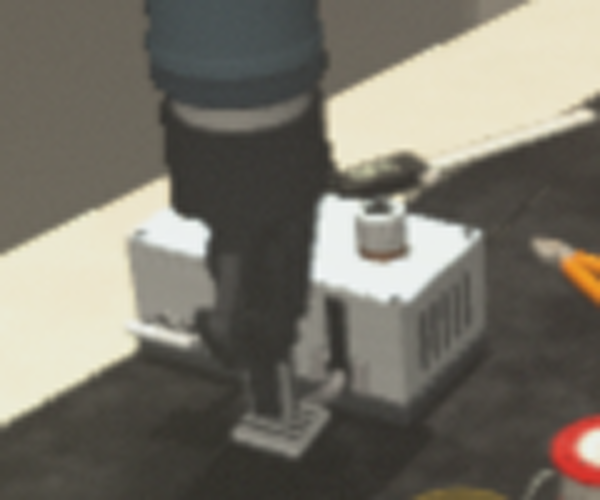

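The picture shows the pedal pad down under the fingertips (280,425) and the windowed vial standing proud at (380,230). Pressing the rest.

Request:
play_rows(
  turn=[
    [0, 0, 0],
    [0, 0, 0],
    [0, 0, 0],
    [0, 0, 0],
  ],
  slide=[
    [0, 0, 4],
    [0, 0, 4],
    [0, 0, 3],
    [0, 0, 0],
  ],
  claw=[0, 0, 0, 0],
)

```text
clock: 7.25
position: [0.4705, 0.1532, 0.0261]
orientation: [1.64, 2.679, 0.001]
contact_force: [-4.0, -1.2, 18.1]
width: -0.0001
finger_force: 9.8
```

Request:
play_rows(
  turn=[
    [0, 0, 0],
    [0, 0, 0],
    [0, 0, 0],
    [0, 0, 0],
    [0, 0, 0],
    [0, 0, 0],
    [0, 0, 0],
    [0, 0, 0],
    [0, 0, 0],
  ],
  slide=[
    [0, 0, -20],
    [0, 0, -45],
    [0, 0, -45],
    [0, 0, -45],
    [0, 0, -45],
    [0, 0, -45],
    [6, 50, 0],
    [6, 50, 0],
    [0, 0, 0],
  ],
  claw=[0, 0, 0, 0, 0, 0, 0, 0, 0],
)

```text
clock: 8.15
position: [0.5564, 0.2135, 0.2694]
orientation: [1.633, 2.682, 0.004]
contact_force: [-0.5, -0.4, 0.1]
width: 0.0002
finger_force: 0.0
```

```bash
python3 - <<'E'
from h import *
np.set_printoptions(precision=4,suppress=True)
s=sensors.state();print(s["position"],s["clock"])
for n in("wrist","top","scene"):
    c=cam(n)
    if n=="wrist": cv2.imwrite("pics/w4.png",c["frame"])
    for l in("vial_open","vial_closed","pedal_0_pad"):
        for d in finder.search_frame(n,l)[:2]:
            w=world(c,d["location"]);print(n,l,round(d["conf"],2),w,proj(c,w).round())
E
```

```text
[0.5564 0.2135 0.2694] 8.15
wrist vial_open 0.69 [0.5788 0.172  0.1089] [315. 223.]
wrist vial_open 0.26 [0.5484 0.2218 0.0735] [311. 156.]
wrist vial_closed 0.83 [0.5663 0.2389 0.0784] [335. 151.]
wrist pedal_0_pad 0.56 [0.4785 0.1545 0.0221] [233. 170.]
top vial_open 0.5 [0.5762 0.1756 0.1084] [256. 187.]
top pedal_0_pad 0.47 [0.4696 0.1544 0.0247] [268. 227.]
scene vial_open 0.57 [0.5675 0.1626 0.1006] [276. 164.]
scene vial_open 0.21 [ 0.6356 -0.0134  0.0588] [345. 188.]
scene vial_closed 0.25 [ 0.4714 -0.2722  0.0669] [411. 261.]
scene pedal_0_pad 0.57 [0.4684 0.1539 0.0264] [254. 206.]
```

View pics/w4.png

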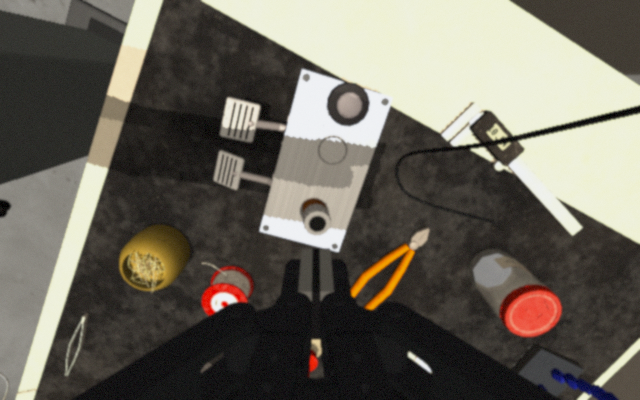

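```bash
python3 - <<'E'
from h import *
np.set_printoptions(precision=4,suppress=True)
c=cam("wrist");print(pix(c,317,223,.111),pix(c,317,223))
print(go([.577,.173,.150]), go([.577,.173,.0855]))
E
```

```text
[0.576 0.168 0.111] [0.5767 0.1669 0.108 ]
[-42.9   5.2 120.5] [-42.9   5.2 185. ]
```

Request:
play_rows(
  turn=[
    [0, 0, 0],
    [0, 0, 0],
    [0, 0, 0],
    [0, 0, 0],
    [0, 0, 0],
    [0, 0, 0],
    [0, 0, 0],
    [0, 0, 0],
    [0, 0, 0],
    [0, 0, 0],
  ],
  slide=[
    [-22, 1.7, 0],
    [-22, 1.7, 0],
    [0, 0, 0],
    [0, 0, 0],
    [0, 0, 40],
    [0, 0, 40],
    [0, 0, 40],
    [0, 0, 30],
    [0, 0, 20],
    [0, 0, 14],
  ],
  claw=[70, 70, 70, 70, 70, 70, 70, 70, 70, 70],
  force=25,
)

```text
clock: 9.8
position: [0.5746, 0.1726, 0.0845]
orientation: [-1.636, -2.679, 0.002]
contact_force: [-0.0, -0.2, 0.9]
width: 0.0698
finger_force: 0.0
```

```bash
python3 - <<'E'
from h import *
np.set_printoptions(precision=4,suppress=True)
s=sensors.state();print(s["position"],s["contact_force"],go([.576,.171,.086]))
for n in("wrist","top"):
    c=cam(n)
    if n=="wrist": cv2.imwrite("pics/w5.png",c["frame"])
    for d in finder.search_frame(n,"vial_open")[:2]:
            w=world(c,d["location"]);print(n,round(d["conf"],2),w,proj(c,w).round())
E
```

```text
[0.5746 0.1726 0.0845] [-0.0352 -0.2226  0.8622] [-2.1  0.6 -1.5]
wrist 0.9 [0.579  0.1731 0.1073] [324. 298.]
```

View pics/w5.png

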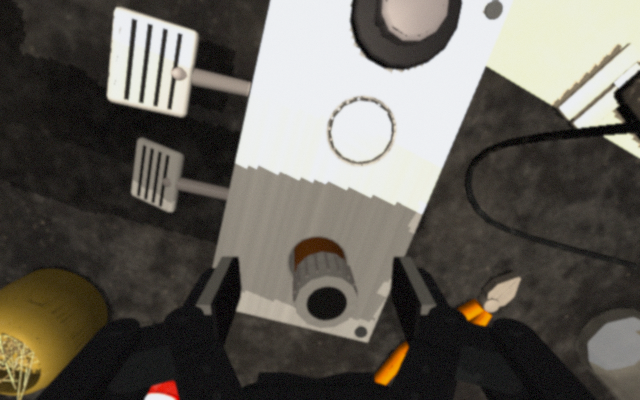

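Request:
play_rows(
  turn=[
    [0, 0, 0],
    [0, 0, 0],
    [0, 0, 0],
    [0, 0, 0],
    [0, 0, 0],
    [0, 0, 0],
    [0, 0, 0],
    [0, 0, 0],
    [0, 0, 0],
    [0, 0, 0],
  ],
  slide=[
    [-1.5, 3, -1.5],
    [0, 0, 0],
    [0, 0, 0],
    [0, 0, 0],
    [0, 0, 0],
    [0, 0, 0],
    [0, 0, 0],
    [0, 0, 0],
    [0, 0, 0],
    [0, 0, 0],
  ],
  claw=[50, 40, 30, 20, 15, 15, 15, 15, 15, 15],
  force=25,
)

```text
clock: 11.0
position: [0.5794, 0.1714, 0.0881]
orientation: [1.64, 2.68, 0.0]
contact_force: [-1.1, -0.9, 5.2]
width: 0.0262
finger_force: 24.5
```

Request:
play_rows(
  turn=[
    [0, 0, 0],
    [0, 0, 0],
    [0, 0, 0],
    [0, 0, 0],
    [0, 0, 0],
    [0, 0, 0],
    [0, 0, 0],
    [0, 0, 0],
    [0, 0, 0],
    [0, 0, 0],
  ],
  slide=[
    [0, 0, -5],
    [0, 0, -10],
    [0, 0, -10],
    [0, 0, -15],
    [0, 0, -20],
    [0, 0, -20],
    [0, 0, -20],
    [0, 0, -20],
    [0, 0, -15],
    [0, 0, 0],
  ],
  claw=[15, 15, 15, 15, 15, 15, 15, 15, 15, 15],
  force=30,
)

```text
clock: 12.0
position: [0.5809, 0.1717, 0.2257]
orientation: [1.638, 2.677, 0.006]
contact_force: [0.4, -0.1, 0.2]
width: 0.026
finger_force: 29.5
```

```bash
python3 - <<'E'
from h import *
np.set_printoptions(precision=4,suppress=True)
s=sensors.state();print(s["position"],s["contact_force"],s["width"],s["joint_positions"],go([.535,-.23,.24]))
c=cam("scene");a=cv2.resize(c["frame"][80:200,220:320],(400,480),interpolation=cv2.INTER_CUBIC)
c=cam("wrist");b=cv2.resize(c["frame"][200:400,240:400],(384,480),interpolation=cv2.INTER_CUBIC);cv2.imwrite("pics/s6.png",np.hstack([a,b]))
E
```

```text
[0.5809 0.1717 0.2257] [ 0.3559 -0.1415  0.1838] 0.025958896063277403 [-0.612   0.4784  0.3431  1.6876 -0.1852  1.0027  0.2674] [-336.8 -223.6  -15.2]
```

View pics/s6.png

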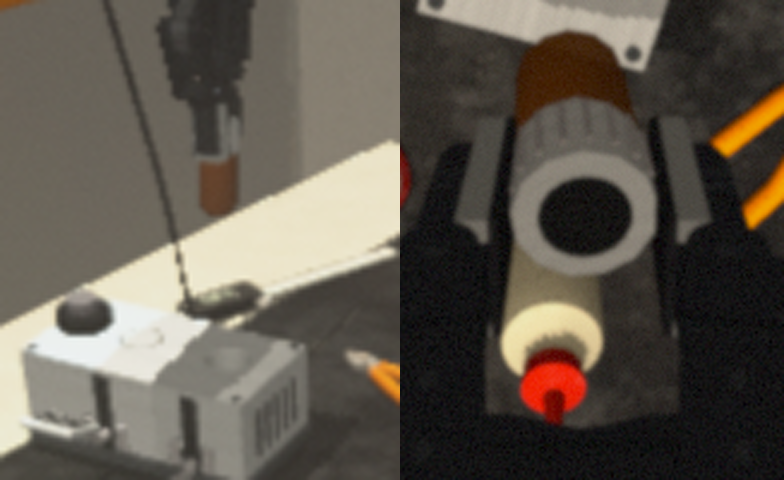

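```bash
python3 - <<'E'
from h import *
np.set_printoptions(precision=3,suppress=True)
for n,px in(("scene",[(590,50),(600,150),(600,200),(540,200),(430,150)]),):
    c=cam(n)
    for p in px: print(p,pix(c,*p))
c=cam("top")
v,u=np.mgrid[0:400:2,0:640:2];d=c["depth"][::2,::2]
P=np.stack([u,v,np.ones_like(u)],-1)@np.linalg.inv(c["camera_matrix"]).T*d[...,None]
T=np.linalg.inv(c["camera_from_world"]);W=P@T[:3,:3].T+T[:3,3]
ok=(d>0)&(W[...,2]>.14)&(W[...,0]>.3)
q=W[ok]
import collections
g=collections.defaultdict(float)
for w in q: k=tuple((w[:2]//.1*.1).round(1)); g[k]=max(g[k],round(w[2],2))
print({k:v for k,v in sorted(g.items()) if -0.6<k[1]<.1 and k[0]<1})
E
```

```text
(590, 50) [ 0.535 -0.432  0.474]
(600, 150) [ 0.561 -0.49   0.338]
(600, 200) [ 0.663 -0.53   0.212]
(540, 200) [ 0.971 -0.44   0.012]
(430, 150) [ 0.842 -0.15   0.129]
{(np.float64(0.3), np.float64(0.0)): np.float64(0.8), (np.float64(0.4), np.float64(0.0)): np.float64(0.71), (np.float64(0.5), np.float64(-0.5)): np.float64(0.57), (np.float64(0.5), np.float64(-0.4)): np.float64(0.52), (np.float64(0.6), np.float64(-0.5)): np.float64(0.57), (np.float64(0.6), np.float64(-0.4)): np.float64(0.51), (np.float64(0.7), np.float64(-0.5)): np.float64(0.57), (np.float64(0.7), np.float64(-0.4)): np.float64(0.51), (np.float64(0.8), np.float64(-0.5)): np.float64(0.54), (np.float64(0.8), np.float64(-0.4)): np.float64(0.24), (np.float64(0.8), np.float64(-0.2)): np.float64(0.24), (np.float64(0.8), np.float64(0.0)): np.float64(0.3), (np.float64(0.9), np.float64(-0.5)): np.float64(0.45), (np.float64(0.9), np.float64(-0.4)): np.float64(0.26), (np.float64(0.9), np.float64(-0.3)): np.float64(0.16), (np.float64(0.9), np.float64(-0.2)): np.float64(0.25), (np.float64(0.9), np.float64(-0.1)): np.float64(0.24), (np.float64(0.9), np.float64(0.0)): np.float64(0.28)}
```

```bash
python3 - <<'E'
from h import *
np.set_printoptions(precision=3,suppress=True)
for n in("scene","top"):
    c=cam(n)
    v,u=np.mgrid[0:400,0:640];d=c["depth"]
    P=np.stack([u,v,np.ones_like(u)],-1)@np.linalg.inv(c["camera_matrix"]).T*d[...,None]
    T=np.linalg.inv(c["camera_from_world"]);W=P@T[:3,:3].T+T[:3,3]
    for x in(.35,.4,.45,.5,.55,.6,.65,.7,.75):
        for z in (.15,.25,.35,.45,.55):
            m=(d>0)&(abs(W[...,0]-x)<.025)&(abs(W[...,2]-z)<.05)&(W[...,1]<-.2)&(W[...,1]>-.8)
            if m.sum()>3: print(n,x,z,m.sum(),np.percentile(W[m][:,1],98))
print(go([.53,-.27,.245]))
E
```

```text
scene 0.5 0.35 126 -0.4639169147934006
scene 0.5 0.45 2325 -0.4124215984548658
scene 0.5 0.55 773 -0.413340960630156
scene 0.55 0.25 413 -0.4526574665664478
scene 0.55 0.35 3993 -0.4359921997757155
scene 0.55 0.45 4333 -0.40382635077674955
scene 0.55 0.55 907 -0.40577406269334637
scene 0.6 0.25 18 -0.43841638039192893
scene 0.6 0.35 1380 -0.42191659230908585
scene 0.6 0.45 114 -0.39810015862332726
scene 0.6 0.55 37 -0.4002317560491084
scene 0.65 0.15 50 -0.5271738379598488
scene 0.65 0.25 527 -0.4938115777723683
scene 0.65 0.35 82 -0.4247774512146228
scene 0.65 0.45 35 -0.3905961959788376
scene 0.7 0.15 151 -0.40594849902456087
scene 0.7 0.25 333 -0.45306762045593635
scene 0.7 0.45 28 -0.3862224635228495
scene 0.75 0.15 21 -0.3999420192118024
scene 0.75 0.25 69 -0.397162403019091
top 0.5 0.25 12 -0.5836410103733478
top 0.5 0.35 53 -0.5297194407281269
top 0.5 0.45 1028 -0.4093902281785109
top 0.5 0.55 1039 -0.411206032766719
top 0.55 0.35 94 -0.43855611634434183
top 0.55 0.45 482 -0.39834680126086247
top 0.55 0.55 3070 -0.40433645654276484
top 0.6 0.35 185 -0.423643539946672
top 0.6 0.45 473 -0.3941642853487049
top 0.6 0.55 2972 -0.4006896528716759
top 0.65 0.35 130 -0.3955276673848843
top 0.65 0.45 566 -0.38804269982685696
top 0.65 0.55 3150 -0.4007740611240609
top 0.7 0.15 68 -0.4012756533470712
top 0.7 0.25 10 -0.44293543516107065
top 0.7 0.35 25 -0.3894467382820333
top 0.7 0.45 571 -0.38235100816510675
top 0.7 0.55 3005 -0.4000472991496686
top 0.75 0.15 15 -0.3978741823097406
top 0.75 0.25 51 -0.39397875576830504
top 0.75 0.35 16 -0.39266676933288874
top 0.75 0.45 546 -0.3889126420093298
top 0.75 0.55 2661 -0.4077195429868369
[-370.6 -244.2  -22.9]
```

Request:
play_rows(
  turn=[
    [0, 0, 0],
    [0, 0, 0],
    [0, 0, 0],
    [0, 0, 0],
    [0, 0, 0],
    [0, 0, 0],
    [0, 0, 0],
    [0, 0, 0],
    [0, 0, 0],
    [0, 0, 0],
    [0, 0, 0],
    [0, 0, 0],
    [0, 0, 0],
  ],
  slide=[
    [-20, -14, 0],
    [-35, -23, 0],
    [-35, -23, 0],
    [-35, -23, 0],
    [-35, -23, 0],
    [-35, -23, 0],
    [-35, -23, 0],
    [-35, -23, 0],
    [-35, -23, 0],
    [-35, -23, 0],
    [-25, -16, 0],
    [-10, -7, 0],
    [0, 0, 0],
  ],
  claw=[15, 15, 15, 15, 15, 15, 15, 15, 15, 15, 15, 15, 15],
)

```text
clock: 13.6
position: [0.5296, -0.2708, 0.2223]
orientation: [-1.643, -2.677, 0.002]
contact_force: [-0.1, 0.6, -0.1]
width: 0.0257
finger_force: 29.6
```

```bash
python3 - <<'E'
from h import *
np.set_printoptions(precision=4,suppress=True)
s=sensors.state();print(s["position"],Ro.from_rotvec(s["orientation"]).as_matrix(),s["contact_force"],s["width"],s["joint_positions"])
for n in("wrist","top","scene"):
    c=cam(n)
    if n=="wrist": cv2.imwrite("pics/w7.png",cv2.resize(c["frame"][0:320,150:550],(750,600),interpolation=cv2.INTER_CUBIC))
    for l in("vial_open","collar"):
        for d in finder.search_frame(n,l)[:2]:
            w=world(c,d["location"]);print(n,l,round(d["conf"],2),w,proj(c,w).round())
E
```

```text
[ 0.5296 -0.2708  0.2223] [[-0.4524  0.8918 -0.0011]
 [ 0.8918  0.4524 -0.0005]
 [ 0.     -0.0012 -1.    ]] [-0.1393  0.5558 -0.0709] 0.025674775056159373 [ 0.0713  0.4792  0.4433  1.7193 -0.2366  0.9972  1.0698]
wrist vial_open 0.87 [ 0.5265 -0.2666  0.2404] [312. 278.]
wrist collar 0.77 [ 0.528  -0.2877  0.0474] [306. 186.]
scene vial_open 0.55 [ 0.5188 -0.2651  0.2081] [429. 189.]
scene vial_open 0.39 [ 0.4893 -0.2458  0.0373] [401. 262.]
scene collar 0.45 [ 0.5297 -0.2842  0.0503] [427. 254.]
scene collar 0.24 [0.5311 0.1843 0.0617] [262. 180.]
```

View pics/w7.png

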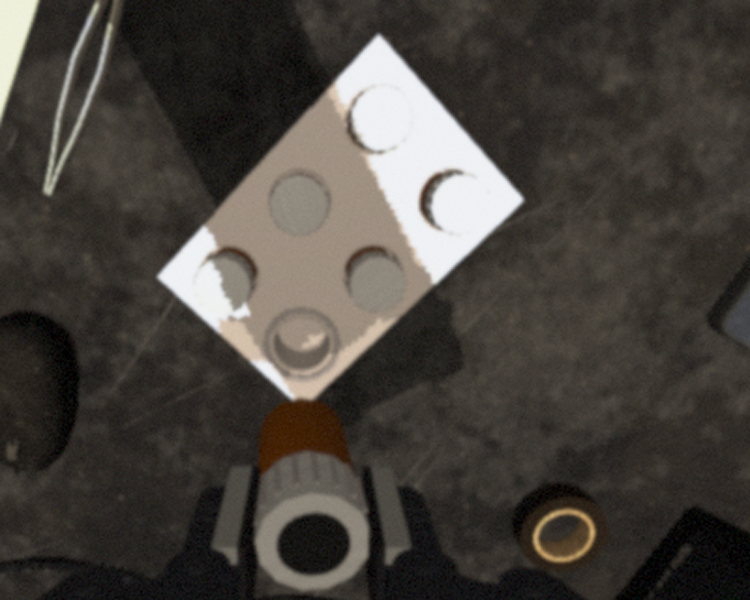

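```bash
python3 - <<'E'
from h import *
np.set_printoptions(precision=4,suppress=True)
c=cam("wrist")
U=lambda x,y:(150+x*400/750-.25,y*320/600-.25)
m=np.array([(26,-52),(26,0),(-26,-52),(-26,0),(26,52),(-26,52),(52,78),(-52,78),(-52,-78),(52,-78)])/1000
p=[(302,342),(375,278),(226,279),(300,203),(456,202),(381,118),(523,200),(379,34),(159,277),(298,402)]
z=[.048]+[.071]*5+[.045]*4
w=[pix(c,*U(*q),k) for q,k in zip(p,z)]
a,R,t,e=fit2(m,w);h=R@m[0]+t;print(a,t,e,"hole",h,w[0])
u,v=U(314,540)
for dx in(-27,27): print(pix(c,u+dx,v))
for k in(.243,.245,.247): print(pix(c,u,v,k))
s=sensors.state();Rt=Ro.from_rotvec(s["orientation"]).as_matrix()
print("cap in tool",Rt.T@(pix(c,u,v,.245)-s["position"]))
print("foot front px->",pix(c,*U(302,400),.185))
print(go([*h,s["position"][2]]))
E
```

```text
-0.3115252075095204 [ 0.5226 -0.2227] [0.0013 0.0024 0.0031 0.0009 0.0024 0.0018 0.0012 0.0017 0.0028 0.0029] hole [ 0.5314 -0.2802] [ 0.5319 -0.279   0.048 ]
[ 0.5213 -0.2721  0.2417]
[ 0.5426 -0.2629  0.2395]
[ 0.5311 -0.2661  0.243 ]
[ 0.5305 -0.2649  0.245 ]
[ 0.5298 -0.2637  0.247 ]
cap in tool [ 0.0034  0.0015 -0.0221]
foot front px-> [ 0.5234 -0.2583  0.185 ]
[-10.6  -4.7  -0. ]
```

Request:
play_rows(
  turn=[
    [0, 0, 0],
    [0, 0, 0],
    [0, 0, 0],
    [0, 0, 0],
    [0, 0, 0],
    [0, 0, 0],
    [0, 0, 0],
  ],
  slide=[
    [-7, -2, 10],
    [-6, -1.5, 30],
    [0, 0, 35],
    [0, 0, 25],
    [0, 0, 15],
    [0, 0, 10],
    [0, 0, 0],
  ],
  claw=[15, 15, 15, 15, 15, 15, 15],
)

```text
clock: 14.8
position: [0.5328, -0.2824, 0.0969]
orientation: [-1.639, -2.678, 0.001]
contact_force: [0.2, -0.1, 0.0]
width: 0.0261
finger_force: 29.6
```

```bash
python3 - <<'E'
from h import *
np.set_printoptions(precision=4,suppress=True)
s=sensors.state();print(s["position"],s["contact_force"],s["width"])
c=cam("wrist");a=cv2.resize(c["frame"][100:340,200:440],(480,480),interpolation=cv2.INTER_CUBIC)
c=cam("scene");b=cv2.resize(c["frame"][215:295,385:438],(318,480),interpolation=cv2.INTER_CUBIC);cv2.imwrite("pics/w8.png",np.hstack([a,b]))
E
```

```text
[ 0.5328 -0.2824  0.0969] [ 0.1529 -0.0506  0.0017] 0.0261123967764526
```

View pics/w8.png

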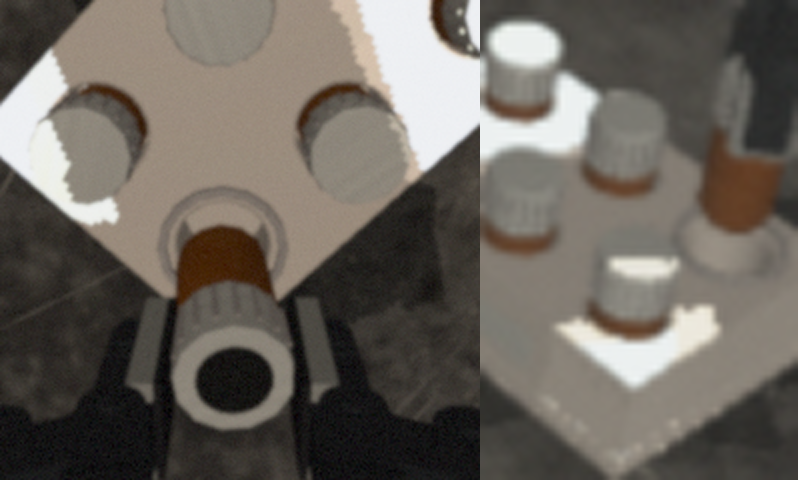

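```bash
python3 - <<'E'
from h import *
from scipy.optimize import least_squares
np.set_printoptions(precision=4,suppress=True)
c=cam("wrist")
s=sensors.state();p=s["position"];R=Ro.from_rotvec(s["orientation"]).as_matrix();X=R[:2,0];Y=R[:2,1]
th=np.linspace(0,2*np.pi,181)
def circ(o,r,z): 
    xy=p[:2]+o[0]*X+o[1]*Y
    return np.array([proj(c,[xy[0]+r*np.cos(t),xy[1]+r*np.sin(t),z]) for t in th])
C=lambda x,y:np.array([200+x/2-.25,100+y/2-.25])
# ring: left, right, far extremes
L,Rr,F=C(159,245)[0],C(288,245)[0],C(223,187)[1]
def fr(o):
    q=circ(o,.0205,.048);return [q[:,0].min()-L,q[:,0].max()-Rr,q[:,1].min()-F]
r=least_squares(fr,[0,0]);print("ring in tool mm",r.x*1000,r.fun)
# vial: cap top circle r 13.5
capL,capR,capT,capB=C(173,0)[0],C(294,0)[0],C(0,325)[1],C(0,429)[1]
def fc(o):
    q=circ(o[:2],.0135,o[2]);return [q[:,0].min()-capL,q[:,0].max()-capR,q[:,1].min()-capT,q[:,1].max()-capB]
r=least_squares(fc,[0,0,.12],x_scale=[.001]*3);print("cap in tool",r.x*1000,r.fun)
zt=r.x[2]
for zt in(r.x[2],p[2]+.0229):
    def ff(o):
        f=min(circ([o[0],0],.0095,zt-.06)[:,1].min(),circ([o[0],0],.013,zt-.054)[:,1].min());return [f-C(0,227)[1]]
    print("foot x",least_squares(ff,[0]).x*1000,zt)
E
```

```text
ring in tool mm [-0.4007 -2.0048] [-0.7409  0.7422  0.0488]
cap in tool [ -3.5452   0.8284 111.5588] [-0.0668  0.0668  0.0759 -0.0805]
foot x [-1.9766] 0.1115588026073507
foot x [2.1896] 0.12188854465013962
```

```bash
python3 - <<'E'
from h import *
np.set_printoptions(precision=3,suppress=True)
c=cam("scene");s=sensors.state();p=s["position"];R=Ro.from_rotvec(s["orientation"]).as_matrix()
b=np.array([*p[:2],.06])
for k in (0,1,2): print("px per mm",(proj(c,b+R[:,k]*.01)-proj(c,b))/10)
f=lambda q:(q-[385,215])*6
print("tool axis at .06,.048,.075 in crop",f(proj(c,b)),f(proj(c,[*p[:2],.048])),f(proj(c,[*p[:2],.08])))
E
```

```text
px per mm [-0.488 -0.05 ]
px per mm [-0.039 -0.31 ]
px per mm [-0.078  0.363]
tool axis at .06,.048,.075 in crop [255.859 203.017] [250.164 229.114] [265.566 158.531]
```

Request:
play_rows(
  turn=[
    [0, 0, 0],
    [0, 0, 0],
    [0, 0, 0],
    [0, 0, 0],
    [0, 0, 0],
  ],
  slide=[
    [-0.5, -1.5, 0],
    [0, 0, 5],
    [0, 0, 5],
    [0, 0, 5],
    [0, 0, 0],
  ],
  claw=[15, 15, 15, 15, 15],
)

```text
clock: 15.5
position: [0.5316, -0.283, 0.0818]
orientation: [-1.639, -2.678, 0.0]
contact_force: [-0.0, 0.3, -0.5]
width: 0.0258
finger_force: 29.6
```

Request:
play_rows(
  turn=[
    [0, 0, 0],
    [0, 0, 0],
    [0, 0, 0],
    [0, 0, 0],
  ],
  slide=[
    [0, 0, 3],
    [0, 0, 3],
    [0, 0, 3],
    [0, 0, 0],
  ],
  claw=[15, 15, 15, 15],
)

```text
clock: 15.9
position: [0.5321, -0.2834, 0.0734]
orientation: [-1.639, -2.679, 0.0]
contact_force: [-0.0, 0.1, 0.2]
width: 0.0258
finger_force: 29.6
```

Request:
play_rows(
  turn=[
    [0, 0, 0],
    [0, 0, 0],
    [0, 0, 0],
    [0, 0, 0],
    [0, 0, 0],
    [0, 0, 0],
  ],
  slide=[
    [0, 0, 4],
    [0, 0, 4],
    [0, 0, 3],
    [0, 0, 3],
    [0, 0, 2],
    [0, 0, 0],
  ],
  claw=[15, 15, 15, 15, 15, 15],
)

```text
clock: 16.5
position: [0.5321, -0.2834, 0.0575]
orientation: [-1.639, -2.68, 0.0]
contact_force: [0.4, -0.0, -0.2]
width: 0.0261
finger_force: 29.6
```

Request:
play_rows(
  turn=[
    [0, 0, 0],
    [0, 0, 0],
    [0, 0, 0],
    [0, 0, 0],
  ],
  slide=[
    [0, 0, 2],
    [0, 0, 1.5],
    [0, 0, 1],
    [0, 0, 0],
  ],
  claw=[15, 15, 15, 15],
)

```text
clock: 16.9
position: [0.5322, -0.2834, 0.0532]
orientation: [-1.639, -2.68, 0.0]
contact_force: [-0.6, -0.6, -1.1]
width: 0.0265
finger_force: 29.6
```

Request:
play_rows(
  turn=[
    [0, 0, 0],
    [0, 0, 0],
    [0, 0, 0],
    [0, 0, 0],
    [0, 0, 0],
    [0, 0, 0],
    [0, 0, 0],
    [0, 0, 0],
    [0, 0, 0],
    [0, 0, 0],
    [0, 0, 0],
    [0, 0, 0],
  ],
  slide=[
    [0, 0, 0.5],
    [0, 0, 0],
    [0, 0, 0],
    [0, 0, 0],
    [0, 0, 0],
    [0, 0, 0],
    [0, 0, -10],
    [0, 0, -20],
    [0, 0, -30],
    [0, 0, -40],
    [0, 0, -40],
    [0, 0, 0],
  ],
  claw=[28, 32, 38, 44, 46, 46, 46, 46, 46, 46, 46, 46],
)

```text
clock: 18.1
position: [0.5353, -0.2857, 0.1993]
orientation: [1.635, 2.67, 0.002]
contact_force: [0.3, -0.8, 0.4]
width: 0.0461
finger_force: 0.0
```

```bash
python3 - <<'E'
from h import *
np.set_printoptions(precision=4,suppress=True)
s=sensors.state();print(s["position"],s["contact_force"],s["width"])
c=cam("wrist");a=cv2.resize(c["frame"][50:290,200:440],(480,480),interpolation=cv2.INTER_CUBIC)
for l in("vial_open","collar","stored_0"):
    for d in finder.search_frame("wrist",l)[:5]:
        w=world(c,d["location"]);print(l,round(d["conf"],2),w,proj(c,w).round(),pix(c,*proj(c,w))[2])
c=cam("scene");b=cv2.resize(c["frame"][215:295,385:438],(318,480),interpolation=cv2.INTER_CUBIC);cv2.imwrite("pics/w9.png",np.hstack([a,b]))
E
```

```text
[ 0.5353 -0.2857  0.1993] [ 0.2656 -0.7778  0.3562] 0.04614458676560951
vial_open 0.69 [ 0.5294 -0.2824  0.0683] [309. 178.] 0.07075831446690417
collar 0.78 [ 0.5243 -0.2787  0.045 ] [306. 165.] 0.06795664263297513
stored_0 0.98 [ 0.5079 -0.1722  0.0703] [351.  36.] 0.0694286627723476
stored_0 0.97 [ 0.4998 -0.2191  0.0668] [312.  91.] 0.06888299335829715
stored_0 0.91 [ 0.4822 -0.2636  0.0684] [267. 132.] 0.06984715788210416
stored_0 0.8 [ 0.5456 -0.2301  0.0713] [357. 131.] 0.06955675886491508
stored_0 0.65 [ 0.5594 -0.183   0.0702] [403.  84.] 0.06899345495881068
```

View pics/w9.png

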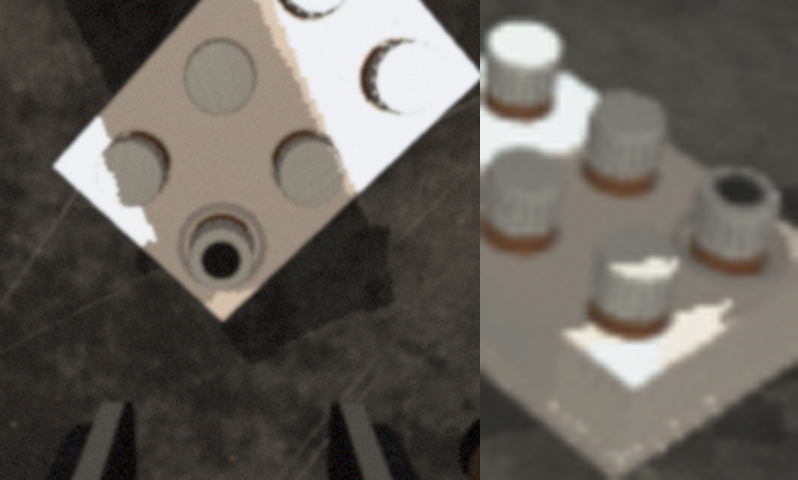

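The windowed vial stands upright in the ringed hole (wrist crop at 220,258). Its cap is level with the stored ones, all near 0.07 m, and the gripper is clear above it.

```bash
python3 -c "
from h import *
print(order.job_done())"
```

```text
the job is handed in; nothing more can be done
None
```

I pressed and released the stop button, raised the windowed vial by its pedal, and seated it upright in the ringed hole. I handed the job in at about 18 s; the judge returned no verdict.

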